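Load a vial rack past the sprung gate of a vial reader

ROBOT

A 6-joint arm with a two-finger parallel gripper is mounted at the origin on a cart in front of the work surface, level with it; the furniture and walls round the work are solid. World frame = base frame: x ahead of the robot, y to its left, z up, the work surface at z = 0. Lengths are in m, angles in rad, forces in N, time in s.
With the tool pointing down it reaches from about 0.3 to 0.775 m from the base axis. Payload 14.6 kg.
Tool frame: the origin (TCP) lies on the centre line of the jaws, within the pads' length; the fingertips stand 14 mm ahead of it and the grasp point (between the pads) lies 5 mm behind it; x points along the fingers, y is the direction in which the jaws open and shut, and the axes are right-handed (so a half turn about x gives the same grasp; the last joint's range is limited). The gripper opens to 94 mm and grips with 3 to 60 N. Pads are 16 mm wide; open, the fingers measure 119 mm over their backs; the gripper's body (75 mm by 177 mm) begins 78 mm behind the grasp point.
Start: joints at [-1.175, 0.3, 1.521, -0, 1.321, -0.067], TCP at [0.246, -0.492, 0.219] pointing down, gripper open.
Joint ranges: [-3.03, 3.03], [-0.79, 2.21], [0.23, 2.52], [-1.04, 4.18], [0, 3.07], [-2.55, 2.55]. Speed limits (rad/s): [2.22, 2.22, 2.57, 3.14, 3.14, 3.14].

INTERFACE

Orientations are given as [roll, pitch, yaw] about the fixed x, y, z axes, in that order (R = Rz(yaw) Ry(pitch) Rx(roll)).
In Python, from station import * gives the robot as it stands. The module is installed in compiled form; this text tells all that it offers.
- The arm moves only by the shell command python3 -m handwheel 'ROWS' [FORCE]. ROWS is JSON, a list of rows, each a list of 3 entries, a list of its own where there are three numbers: the shift along the tool's x, y, z in mm, then the turn about the tool's x in rad, then the gripper command: -1 is fully open, 1 is shut, values between are in proportion. In form: [[[dx, dy, dz], spin, gripper], ...]. A call has exactly 5 rows; each row is the pose to reach, as a shift and turn from the pose measured when the call began, along the tool's axes at that moment; what a row does not reach only later rows make up. A row lasts 1/10 s, in which the tool goes at most 50 mm and 8.59 degrees, less where a joint would pass 70% of its speed; a pose out of reach is approached as far as the arm can. A call with a gripper value outside its range is refused whole. The fingers move at their own pace and stop on an object; FORCE is the grip in N (left out, the last holds). Time passes only in rows, so rows that repeat a pose let the fingers close, or fill a call up. It gives the time, the measured TCP pose, the force and the opening at its end, in the units of the state.
- get_obs(): the state, without advancing time (a new reading comes with each control period).
- camera(name): name is "scene" or "top" or "wrist"; returns (picture, depth): 480x640x3 uint8, blue, green, red; 480x640 float32, m along the optical axis (not along the pixel's ray), 0 where there is no reading.
- camera_info(name): a dict with "fx", "fy", "cx", "cy" (pixels), "extrinsics" (4x4, takes a point from camera to world coordinates). Camera axes: x right, y down, z forward; pixel columns grow to the right and rows downward; lengths in m; the calibration is good to about 2 mm. A picture is of the moment at which its call begins: read the wrist's pose just before it. camera_info takes no time and is no camera call; for the wrist camera it gives the pose at the moment of the call.
- hand_in(): hands the job in, once; it reports no verdict.
The state is a dict: "time_s": time; "qpos": joint angles; "joint_vel": joint speeds; "tau": joint torques, N m; "ee_pos": TCP position; "eef_rot": TCP orientation; "force": force on the tool from outside, world axes, zero at the start; "moment": the same for the moment, N m; "grip_width": finger opening in m.
Only numpy, scipy, OpenCV 4.12 (cv2) and the standard library are available. Lean on these libraries where they do the work, as an engineer would, in place of code of your own. Each camera call takes 0.05 s, during which the arm holds its last target. There are 200 camera calls.

TASK

Load the vial rack into the reader: press the orange hold-open bar down with one fingertip so that the orange gate swings fully open, and keep it held down while another finger pushes the rack by its rear end along the lane, past the gate, until its front is fully home against the reader's black pad. Only when the whole rack is past the gate let the bar come up, so that the gate shuts behind it. Only touch and push: do not lift the rack or take out any vial, keep the vials upright, and leave the other things on the bench alone.

Things in the scene. Friction and masses are not known exactly. Their poses are not given: they have to be found in the camera images.
- lane: Vial reader with infeed lane, fixed. Lane frame: origin on the worktop under the lane's centre line, in the gate's plane; +y along the lane in the pushing direction (to the white reader housing), +x the far side, -x the near side, z up from the worktop. Aluminium plate 8 thick (its top is the lane floor), x -92 to +52 mm, y -275 to +270.
- gateway (a point): Point on the lane floor, on the centre line, in the plane of the gate: lane frame (0, 0, 8) mm. The lane runs between two white guides with inner faces at lane x = -34 and +34 mm, 5 thick, tops at z = 30 mm, from y = -262 to the reader (flared ends to y = -281).
- dock_face (a point): Point on the black docking pad where the rack's front end stops: lane frame (0, 185, 30) mm. The white reader housing behind it spans lane x = -72 to +56, y = 190 to 268 mm and is 109 tall.
- gate_hinge (a point): Point on the gate's hinge axis at the leaf: lane frame (-54, 0, 36) mm. The axis (thin steel shaft) is level, parallel to the lane, outside the near guide, in three grey bearing blocks (x = -66 to -42 mm, 42 tall).
- gate_angle (a joint): Gate angle in rad: 0 shut, 1.22 fully open (hard stop); clear of rack and vials from 1.0 up, and must stay above 0.9 while the rack passes. A spring always shuts it; 1.5 to 3.5 N down on the bar holds it open. Shut, it blocks the rack: pushing the rack against it does not open it.
- leaf_tip (a point): Middle of the free end of the orange gate leaf, which is 6 thick (lane y = -3 to +3 mm) and ends 38 mm from the hinge axis. Shut, it covers lane x = -52 to -16, z = 36 to 53 mm. Fully open it stands at x = -70 to -41 mm, top at z = 78 mm: a finger on the bar and a finger inside the lane pass on either side of it.
- gate: The gate: orange leaf, steel shaft and orange round hold-open bar as one turning piece; origin on the hinge axis (point gate_hinge). The bar lies on the near side, 12 in diameter, parallel to the lane from lane y = -268 to +46 mm; see point bar_mid. A fingertip can slide along the whole bar while holding it down.
- bar_mid (a point): Bar's centre line at lane y = -110 mm. With g the gate angle, the centre line is at lane x = -54 - 35 cos(0.768 - g), z = 36 + 35 sin(0.768 - g) mm: shut x = -79, z = 60; fully open x = -85.5, z = 21 (bar's top at 27). Pressing it down opens the gate.
- rack: Clear blue vial rack, loose in the lane, 62 wide (x), 170 long (y), 46 tall, two rows of six holes. Origin at the centre of its underside, axes about along the lane's, +y its leading end. End plates of full width and height (z = 8 to 54 mm above the worktop). 0.2 to 0.4 kg with vials; no vials in the rear 60 mm.
- rack_front (a point): Centre of the rack's leading end face (rack frame 0, 85, 23 mm).
- rack_rear (a point): Centre of the rack's trailing end face, the one to push (rack frame 0, -85, 23 mm).
- vial_a: Glass vial with blue cap standing in a hole of the rack, 18 across, 70 tall; origin at the centre of its underside.
- vial_b: Glass vial with white cap standing in a hole of the rack, 18 across, 70 tall; origin at the centre of its underside.
- vial_c: Glass vial with white cap standing in a hole of the rack, 18 across, 70 tall; origin at the centre of its underside.
- vial_d: Glass vial with blue cap standing in a hole of the rack, 18 across, 70 tall; origin at the centre of its underside.
- vial_e: Glass vial with white cap standing in a hole of the rack, 18 across, 70 tall; origin at the centre of its underside.
- amber_dropper: Bystander: amber dropper bottle with black teat, 35 across, 115 tall (mm); origin under its centre.
- red_jar: Bystander: white specimen jar with red lid, 51 across, 72 tall (mm); origin under its centre.
- dish: Bystander: clear petri dish, 58 across, 13 tall (mm); origin under its centre.
- dish_lid: Bystander: white petri dish lid, 64 across, 10 tall (mm); origin under its centre.
- red_marker: Bystander: red marker pen, 130 long (mm); origin under its centre.
- counter: Bystander: round white tally counter, 51 across, 22 tall (mm); origin under its centre.
- tweezers: Bystander: steel tweezers, 122 long (mm); origin under its centre.

How it is judged:
On the way, in this order (a step that is already met when the one before it is completed fails the run):
1. the gate is held open by a finger on the bar, with the rack still in front of it (value of joint gate_angle above 0.95 rad and contact force between the fingers and gate above 0.2 N and y of rack_front in the frame of lane below 0 m), for 0.1 s.
2. the rack is passing through the gateway, pushed by a finger, while a finger holds the bar down (value of joint gate_angle above 0.95 rad and contact force between the fingers and gate above 0.2 N and y of rack_front in the frame of lane above 0.03 m and y of rack_rear in the frame of lane below -0.02 m and contact force between the fingers and rack above 0.1 N), for 0.1 s.
At the end, for the whole second after the job is handed in: The front end of the rack is within 4 mm of the docking pad, the rack stands flat and straight in the lane with all five vials upright in it, the gate is shut behind it (below 0.06 rad) and everything is at rest (y of rack_front in the frame of lane between 0.181 and 0.188 m and z of rack in the frame of lane below 0.011 m and x of rack in the frame of lane between -0.006 and 0.006 m and angle between rack's own z axis and vertical below 0.05 rad and angle between the y axis of rack and the y axis of lane, either way round below 0.06 rad and value of joint gate_angle below 0.06 rad and linear speed of rack below 0.01 m/s and angle between each of vial_a, vial_b, vial_c, vial_d, vial_e's own z axis and vertical below 0.3 rad and z of each of vial_a, vial_b, vial_c, vial_d, vial_e in the frame of rack below 0.012 m); the robot touches nothing.
It fails at once if the gate was let down (below 0.9 rad) while the rack stood in the gateway (value of joint gate_angle below 0.9 rad and y of rack_front in the frame of lane above 0.003 m and y of rack_rear in the frame of lane below -0.003 m).
It fails at once if the rack was lifted or tipped (z of rack in the frame of lane above 0.018 m or angle between rack's own z axis and vertical above 0.12 rad).
It fails at once if a vial was pulled out of the rack or tipped (z of any of vial_a, vial_b, vial_c, vial_d, vial_e in the frame of rack above 0.018 m or angle between any of vial_a, vial_b, vial_c, vial_d, vial_e's own z axis and vertical above 0.35 rad).
It fails at once if a bystander was moved by more than 20 mm (distance of any of amber_dropper, red_jar, dish, dish_lid, red_marker, counter, tweezers from where it was at the start of the episode above 0.02 m).
It also fails if it takes over 43 s, if anything falls off the work surface, if the arm or the gripper's body presses on something with over 40 N, if the wrist force passes 120 N, or if a joint passes its speed limit or range.

## Working session

There is one attempt and no reset: what is moved stays moved. The work goes in short steps, Python scripts to look and compute and a shell command to move; the robot and the scene stay as the last step left them, time stands still between calls to the robot, and variables do not carry over. Pictures are saved under pics/ and viewed, about 8 in all and at most 12, crops included, and the job is handed in when it is done.

```bash
mkdir -p pics; python3 - <<'E'
from station import *
import cv2,numpy as np
o=get_obs(); print({k:np.round(v,3).tolist() for k,v in o.items()})
for n in("scene","top"):
    p,d=camera(n); cv2.imwrite(f"pics/{n}0.png",p); np.savez(f"pics/{n}0.npz",p=p,d=d)
    i=camera_info(n); print(n,i["fx"],i["fy"],i["cx"],i["cy"],np.round(i["extrinsics"],3).tolist())
E
```

```text
{'time_s': 0.0, 'qpos': [-1.175, 0.3, 1.522, 0.0, 1.321, -0.067], 'joint_vel': [0.001, -0.0, 0.001, 0.001, 0.0, -0.001], 'tau': [-0.0, -53.18, -35.274, 0.071, 0.024, -0.0], 'ee_pos': [0.245, -0.492, 0.219], 'eef_rot': [-1.662, 1.57, 1.943], 'force': [-0.601, -0.153, 0.813], 'moment': [0.04, 0.001, -0.007], 'grip_width': 0.094}
scene 486.77091596430733 486.77091596430733 325.7786682745265 245.8919006203094 [[-0.86, -0.278, 0.427, 0.026], [-0.51, 0.463, -0.725, 0.787], [0.004, -0.842, -0.54, 0.717], [0.0, 0.0, 0.0, 1.0]]
top 529.5442081698691 529.5442081698691 320.5175657737296 239.0605972150228 [[-0.017, -0.984, 0.18, 0.284], [-1.0, 0.015, -0.012, -0.073], [0.009, -0.18, -0.984, 1.368], [0.0, 0.0, 0.0, 1.0]]
```

View pics/top0.png

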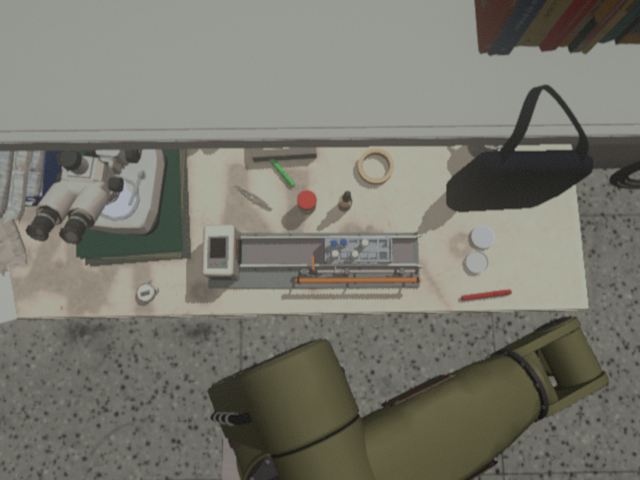

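View pics/scene0.png

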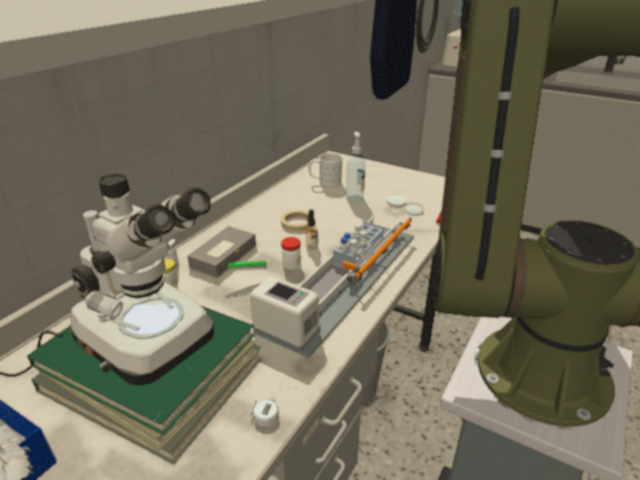

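The top view shows the lane running to image left: reader at about (220,250), orange bar from (298,280) to (418,281), and rack at about (323–391, 237–262). The rack's rear is at image right. The scene view agrees. Next I measure the bar, guides, reader and rack.

```bash
cat > h.py <<'E'
import numpy as np,cv2
from station import *
def ray(n,uv,z,i=None):
    i=i or camera_info(n); E=np.array(i["extrinsics"]); uv=np.atleast_2d(uv).astype(float)
    d=np.c_[(uv[:,0]-i["cx"])/i["fx"],(uv[:,1]-i["cy"])/i["fy"],np.ones(len(uv))]@E[:3,:3].T
    return E[:3,3]+d*((z-E[2,3])/d[:,2])[:,None]
def big(m):
    n,l,s,c=cv2.connectedComponentsWithStats(m.astype(np.uint8)); k=1+np.argmax(s[1:,4]); return l==k
def orange(p):
    h=cv2.cvtColor(p,cv2.COLOR_BGR2HSV); return (h[...,0]>4)&(h[...,0]<18)&(h[...,1]>170)&(h[...,2]>90)
E
python3 - <<'E'
from h import *
f=np.load("pics/top0.npz"); p,d=f["p"],f["d"]
m=big(orange(p)); m[:274]=0
v,u=np.nonzero(m); print("bar px",u.min(),u.max(),v.min(),v.max())
L=ray("top",np.c_[u,v],.060); 
c=L[:,:2].mean(0); _,_,V=np.linalg.svd(L[:,:2]-c); a=V[0]*np.sign(V[0][1]); t=(L[:,:2]-c)@a
print("bar ctr",c,"dir",a,"yaw",np.arctan2(-a[0],a[1]),"len",np.ptp(t))
n=np.array([a[1],-a[0]]) # lane x
mid=c+a*(t.max()+t.min())/2
O=mid+a*.111+n*.079; print("lane origin from bar",O)
# reader housing: bright blob top at z=.109
h=cv2.cvtColor(p,cv2.COLOR_BGR2HSV)
def lane(P): return np.c_[(P[:,:2]-O)@n,(P[:,:2]-O)@a]*1000
# depth-based points in lane
i=camera_info("top");E=np.array(i["extrinsics"])
vv,uu=np.mgrid[220:300,190:430]; z=d[vv,uu]
P=np.stack([(uu-i["cx"])/i["fx"]*z,(vv-i["cy"])/i["fy"]*z,z],-1).reshape(-1,3)@E[:3,:3].T+E[:3,3]
l=lane(P); 
s=(P[:,2]>.1)&(P[:,2]<.12); print("reader x",np.percentile(l[s,0],[1,99]),"y",np.percentile(l[s,1],[1,99]),"(-72..56,190..268)")
s=(P[:,2]>.04)&(P[:,2]<.06)&(abs(l[:,0])<30)&(l[:,1]<150); print("rack-height pts x",np.percentile(l[s,0],[1,99]),"y",np.percentile(l[s,1],[1,99]),s.sum())
s=(P[:,2]>.065)&(abs(l[:,0])<40)&(l[:,1]<150);print("vials z",np.percentile(P[s,2],[50,99])if s.any() else 0)
np.savez("lane.npz",O=O,a=a,n=n)
cv2.imwrite("pics/crop0.png",cv2.resize(p[215:300,195:425],None,fx=3.4,fy=3.4,interpolation=cv2.INTER_CUBIC))
E
```

```text
Traceback (most recent call last):
  File "h.py", line 8, in big
    n,l,s,c=cv2.connectedComponentsWithStats(m.astype(np.uint8)); k=1+np.argmax(s[1:,4]); return l==k
                                                                      ~~~~~~~~~^^^^^^^^^
ValueError: attempt to get argmax of an empty sequence
```

```bash
cat > m.py <<'E'
from h import *
f=np.load("pics/top0.npz"); p,d=f["p"],f["d"]
h=cv2.cvtColor(p,cv2.COLOR_BGR2HSV); print(h[276:286,350].tolist())
m=(h[...,0]<20)&(h[...,1]>140)&(h[...,2]>70); m[:274]=0;m[290:]=0; m[:,:280]=0;m[:,440:]=0
v,u=np.nonzero(m); print("bar px",u.min(),u.max(),v.min(),v.max())
L=ray("top",np.c_[u,v],.060); 
c=L[:,:2].mean(0); _,_,V=np.linalg.svd(L[:,:2]-c); a=V[0]*np.sign(V[0][1]); t=(L[:,:2]-c)@a
print("bar ctr",c,"dir",a,"yaw",np.arctan2(-a[0],a[1]),"len",np.ptp(t))
n=np.array([a[1],-a[0]]) # lane x
mid=c+a*(t.max()+t.min())/2
O=mid+a*.111+n*.079; print("lane origin from bar",O)
def lane(P): return np.c_[(P[:,:2]-O)@n,(P[:,:2]-O)@a]*1000
i=camera_info("top");E=np.array(i["extrinsics"])
vv,uu=np.mgrid[220:300,190:430]; z=d[vv,uu]
P=np.stack([(uu-i["cx"])/i["fx"]*z,(vv-i["cy"])/i["fy"]*z,z],-1).reshape(-1,3)@E[:3,:3].T+E[:3,3]
l=lane(P); 
s=(P[:,2]>.1)&(P[:,2]<.12); print("reader x",np.percentile(l[s,0],[1,99]),"y",np.percentile(l[s,1],[1,99]),"(-72..56,190..268)")
s=(P[:,2]>.045)&(P[:,2]<.06)&(abs(l[:,0])<30)&(l[:,1]<150); print("rack-height pts x",np.percentile(l[s,0],[1,99]),"y",np.percentile(l[s,1],[1,99]),s.sum())
s=(P[:,2]>.065)&(abs(l[:,0])<40)&(l[:,1]<150);print("vials z",np.percentile(P[s,2],[50,99])if s.any() else 0)
np.savez("lane.npz",O=O,a=a,n=n)
cv2.imwrite("pics/crop0.png",cv2.resize(p[215:300,195:425],None,fx=3.4,fy=3.4,interpolation=cv2.INTER_CUBIC))
E
python3 m.py
```

```text
[[30, 11, 113], [12, 57, 121], [13, 129, 146], [15, 157, 164], [14, 155, 166], [12, 156, 152], [9, 102, 127], [13, 32, 111], [42, 11, 111], [36, 11, 114]]
bar px 295 419 278 281
bar ctr [ 0.41926999 -0.18406368] dir [0.01158205 0.99993293] yaw -0.011582307283890177 len 0.30761693847076566
lane origin from bar [ 0.49961574 -0.06833572]
reader x [-70.58868039  49.61951498] y [191.67725714 263.632639  ] (-72..56,190..268)
rack-height pts x [-28.53468604  28.78133099] y [-199.19166725   -1.8503631 ] 788
vials z [0.0796472  0.08608737]
```

View pics/crop0.png

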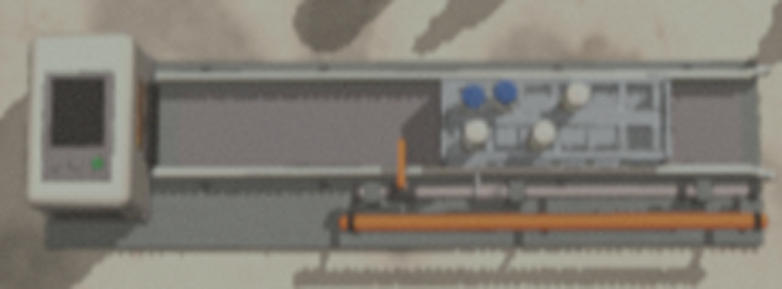

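Crop: reader at left, rack x≈442–670 (front at 442, short of the leaf at x≈402), and bar from 340 to 768 on the near side. I check a few points against the given dimensions and compute the start pose.

```bash
cat >> h.py <<'E'
from scipy.spatial.transform import Rotation as Ro
_l=np.load("lane.npz"); O,a,n=_l["O"],_l["a"],_l["n"]
def lane(P): P=np.atleast_2d(P); return np.c_[(P[:,:2]-O)@n*1000,(P[:,:2]-O)@a*1000,P[:,2]*1000]
def world(l): return np.r_[O+n*l[0]/1000+a*l[1]/1000,l[2]/1000]
def goto(l):
    "shift in tool axes (mm) from now to lane point l (mm) of TCP; spin to make jaws along lane x"
    o=get_obs(); R=Ro.from_euler("xyz",o["eef_rot"]).as_matrix()
    s=R.T@(world(l)-o["ee_pos"])*1000
    t=R.T@np.r_[n,0]; sp=np.arctan2(t[2],t[1]); sp=(sp+np.pi/2)%np.pi-np.pi/2
    print("TCP lane",lane(o["ee_pos"])[0].round(1),"tool R",R.round(3).tolist(),"F",np.round(o["force"],2),"w",round(float(o["grip_width"])*1000,1),"t",round(float(o["time_s"]),2))
    print("shift",s.round(1),"spin",round(float(sp),4))
E
python3 - <<'E'
from h import *
cr=lambda x,y:(x/3.4+195,y/3.4+215)
for k,uv,z in [("leaf tip",cr(402,139),.053),("rack rear mid",cr(670,120),.054),("rack front mid",cr(442,120),.054),("guide far inner",cr(400,81),.03),("guide near inner",cr(400,168),.03),("guide far inner2",cr(700,78),.03),("guide near inner2",cr(700,170),.03),("bar",cr(500,219),.06),("reader front top",cr(140,120),.109),("near reader",cr(90,208),.109),("far",cr(90,36),.109)]:
    print(k,lane(ray("top",uv,z))[0].round(1))
f=np.load("pics/scene0.npz");p=f["p"];h=cv2.cvtColor(p,cv2.COLOR_BGR2HSV)
m=big((h[...,0]<20)&(h[...,1]>150)&(h[...,2]>120)&(np.arange(480)[:,None]<285)&(np.arange(640)>330)&(np.arange(640)<425))
v,u=np.nonzero(m); L=lane(ray("scene",np.c_[u,v],.06)); print("scene bar",m.sum(),u.min(),u.max(),np.percentile(L[:,0],[5,50,95]),L[:,1].min(),L[:,1].max())
goto([-41,-250,150])
E
```

```text
leaf tip [-17.7  -2.5  53. ]
rack rear mid [  -4.4 -200.9   54. ]
rack front mid [ -3.8 -32.1  54. ]
guide far inner [30. -1. 30.]
guide near inner [-36.2  -0.8  30. ]
guide far inner2 [  31.6 -228.1   30. ]
guide near inner2 [ -38.6 -225.8   30. ]
bar [-78.  -73.8  60. ]
reader front top [-11.9 182.6 109. ]
near reader [-74.2 216.1 109. ]
far [ 48.9 219.6 109. ]
scene bar 323 356 410 [-84.44572557 -78.75030439 -73.30134618] -263.13027486614885 47.78063367669697
TCP lane [-249.2 -426.5  219. ] tool R [[-0.0, 0.446, -0.895], [0.001, -0.895, -0.446], [-1.0, -0.001, -0.0]] F [-0.24 -0.42  0.53] w 94.0 t 0.1
shift [  69.   -61.9 -265.9] spin -1.0964
```

```bash
python3 -m handwheel '[[[0,-10,-45],-0.14,-0.6],[[0,-20,-90],-0.28,-0.6],[[0,-32,-135],-0.42,-0.6],[[0,-42,-180],-0.56,-0.6],[[0,-50,-215],-0.7,-0.6]]' && python3 -c "
from h import *
goto([-41,-250,150])"
```

```text
time_s: 0.6
ee_pos: [0.417, -0.3493, 0.2189]
eef_rot: [-2.333, 1.569, 1.978]
force: [-0.7, -0.1, 0.4]
grip_width: 0.0752
TCP lane [ -79.3 -281.9  218.9] tool R [[-0.001, 0.921, -0.391], [0.001, -0.391, -0.921], [-1.0, -0.001, -0.001]] F [-0.69 -0.13  0.38] w 75.2 t 0.6
shift [ 68.9  23.4 -44. ] spin -0.3898
```

```bash
python3 -m handwheel '[[[10,8,-14],-0.13,-0.6],[[20,16,-30],-0.26,-0.6],[[30,23,-44],-0.39,-0.6],[[30,23,-44],-0.39,-0.6],[[30,23,-44],-0.39,-0.6]]' && python3 -c "
from h import *
goto([-41,-250,150])
i=camera_info('wrist');p,d=camera('wrist');cv2.imwrite('pics/w1.png',p);np.savez('pics/w1.npz',p=p,d=d,E=i['extrinsics'])
print(np.round(i['extrinsics'],3).tolist(),i['fx'],i['cx'],i['cy'])"
```

```text
time_s: 1.1
ee_pos: [0.4551, -0.3179, 0.1889]
eef_rot: [-2.541, 1.569, 2.156]
force: [0.4, -0.1, -0.4]
grip_width: 0.0755
TCP lane [ -41.6 -250.1  188.9] tool R [[-0.001, 1.0, -0.015], [0.002, -0.015, -1.0], [-1.0, -0.001, -0.002]] F [ 0.39 -0.14 -0.36] w 75.5 t 1.1
shift [38.9  0.6 -0. ] spin -0.0032
[[1.0, -0.015, -0.005, 0.458], [-0.016, -0.968, -0.251, -0.245], [-0.001, 0.251, -0.968, 0.354], [0.0, 0.0, 0.0, 1.0]] 369.7182615365429 312.8867000420737 241.6954151871483
```

View pics/w1.png

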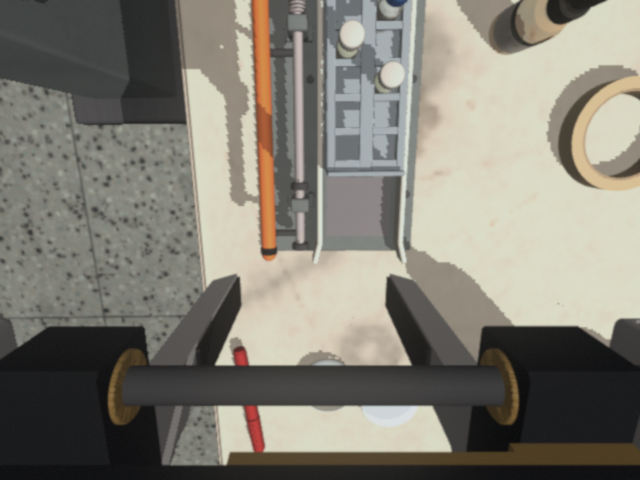

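The wrist view shows the bar ending at (269,257), guide inner edges at about u=324 and 402 (row 210), and the rack's rear top edge at row 174.

```bash
python3 - <<'E'
from h import *
f=np.load("pics/w1.npz");p=f["p"]; i=camera_info("wrist"); i["extrinsics"]=f["E"]
h=cv2.cvtColor(p,cv2.COLOR_BGR2HSV); m=big((h[...,0]<20)&(h[...,1]>150)&(h[...,2]>90)&(np.arange(480)[:,None]<270))
for v in(40,120,200,245):
    u=np.nonzero(m[v])[0]; print("bar",u.min(),u.max(),lane(ray("wrist",(u.mean(),v),.06,i))[0].round(1))
print("bar end",np.nonzero(m)[0].max(),lane(ray("wrist",(268,np.nonzero(m)[0].max()+5),.06,i))[0].round(1))
g=cv2.cvtColor(p,cv2.COLOR_BGR2GRAY)
print(g[210,312:336].tolist(),g[210,392:416].tolist()); print(g[160:190,365].tolist())
for k,uv,z in[("near in",(324.5,210),.03),("far in",(401,210),.03),("rack rear L",(330,174),.054),("rack rear R",(400,174),.054),("plate end",(365,250),.008)]: print(k,lane(ray("wrist",uv,z,i))[0].round(1))
E
```

```text
bar 254 268 [ -76.8 -103.6   60. ]
bar 258 270 [ -76.7 -158.5   60. ]
bar 261 273 [ -76.6 -219.3   60. ]
bar 263 274 [ -76.7 -256.5   60. ]
bar end 248 [ -77.3 -263.4   60. ]
[85, 86, 85, 84, 96, 144, 191, 215, 220, 213, 174, 136, 126, 127, 130, 134, 136, 135, 135, 135, 134, 135, 134, 135] [87, 85, 81, 76, 74, 75, 87, 129, 178, 209, 220, 216, 185, 149, 133, 131, 132, 132, 133, 138, 162, 193, 209, 211]
[172, 173, 172, 172, 171, 172, 164, 136, 116, 108, 101, 118, 154, 169, 170, 158, 136, 132, 137, 137, 137, 137, 136, 136, 135, 137, 136, 136, 136, 136]
near in [ -29.7 -232.7   30. ]
far in [  38.1 -232.9   30. ]
rack rear L [ -26.1 -199.5   54. ]
rack rear R [  29.9 -199.7   54. ]
plate end [  10.5 -275.9    8. ]
```

```bash
python3 -m handwheel '[[[30,1,-10],0,-0.6],[[65,2,-20],0,-0.6],[[95,3,-25],0,-0.6],[[97,3,-25],0,-0.6],[[97,3,-25],0,-0.6]]' && python3 -c "
from h import *
goto([-39,-225,43])
i=camera_info('wrist');p,d=camera('wrist');cv2.imwrite('pics/w2.png',p);np.savez('pics/w2.npz',p=p,d=d,E=i['extrinsics'])
p,d=camera('scene');cv2.imwrite('pics/s2.png',p[180:340,250:470].repeat(3,0).repeat(3,1))"
```

```text
time_s: 1.65
ee_pos: [0.4583, -0.294, 0.0932]
eef_rot: [-2.866, 1.57, 1.829]
force: [0.3, -0.3, 0.8]
grip_width: 0.0752
TCP lane [ -38.7 -226.1   93.2] tool R [[-0.0, 1.0, -0.017], [0.001, -0.017, -1.0], [-1.0, -0.0, -0.001]] F [ 0.3  -0.26  0.79] w 75.2 t 1.65
shift [50.2 -0.3 -1.1] spin -0.0056
```

View pics/w2.png

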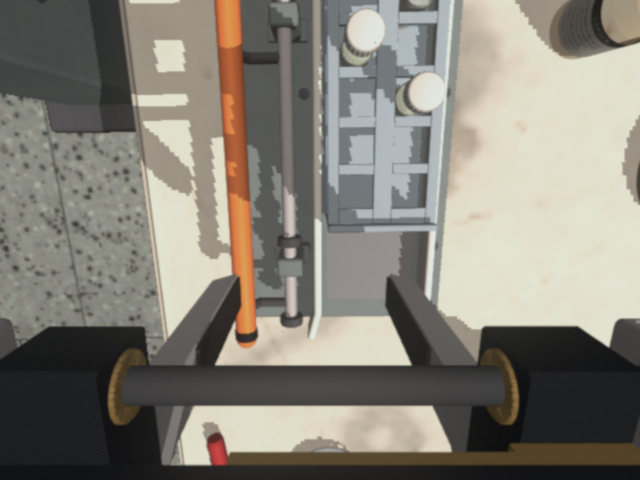

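```bash
python3 - <<'E'
from h import *
f=np.load("pics/w2.npz");p=f["p"]; i=camera_info("wrist"); i["extrinsics"]=f["E"]
h=cv2.cvtColor(p,cv2.COLOR_BGR2HSV); m=big((h[...,0]<20)&(h[...,1]>150)&(h[...,2]>90)&(np.arange(480)[:,None]<335))
for v in(100,180,240,270,290):
    u=np.nonzero(m[v])[0]; print("bar",u.min(),u.max(),lane(ray("wrist",[(u.min(),v),(u.mean(),v),(u.max(),v)],.06,i)).round(1).tolist())
for uv in[(240,278),(222,280),(388,278),(403,280)]: print("tip",uv,lane(ray("wrist",uv,.079,i))[0].round(1))
print("guides",lane(ray("wrist",[(322,250),(428,250)],.03,i)).round(1).tolist())
print("rear",lane(ray("wrist",[(330,229),(436,229)],.054,i)).round(1).tolist())
E
```

```text
bar 222 243 [[-82.2, -130.9, 60.0], [-76.9, -131.0, 60.0], [-71.6, -131.0, 60.0]]
bar 228 247 [[-81.8, -170.9, 60.0], [-76.7, -170.9, 60.0], [-71.7, -171.0, 60.0]]
bar 232 250 [[-81.7, -203.8, 60.0], [-76.7, -203.9, 60.0], [-71.7, -203.9, 60.0]]
bar 233 252 [[-82.2, -221.4, 60.0], [-76.8, -221.4, 60.0], [-71.4, -221.4, 60.0]]
bar 240 253 [[-78.9, -233.5, 60.0], [-75.2, -233.5, 60.0], [-71.5, -233.5, 60.0]]
tip (240, 278) [ -74.5 -219.2   79. ]
tip (222, 280) [ -83.8 -220.3   79. ]
tip (388, 278) [   1.7 -219.7   79. ]
tip (403, 280) [   9.5 -220.9   79. ]
guides [[-31.1, -218.5, 30.0], [37.0, -218.9, 30.0]]
rear [[-27.1, -199.3, 54.0], [32.9, -199.7, 54.0]]
```

View pics/s2.png

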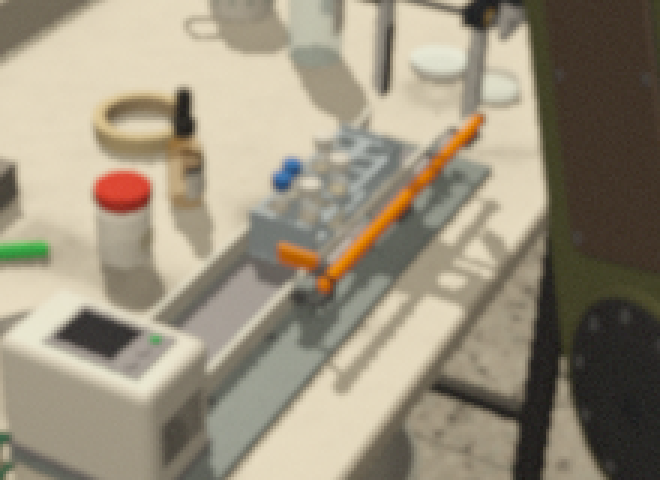

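The scene view shows the fingers standing clear above the rear of the bar and lane. The wrist view reads about 2.3 mm high in x on both the fingertips and the bar, so the near finger does cover the bar's centre and my lane frame holds. Next I press down.

```bash
python3 -m handwheel '[[[12,-1,0],-0.005,-0.6],[[22,-1,0],-0.005,-0.6],[[32,-1,0],-0.005,-0.6],[[40,-1,0],-0.005,-0.6],[[46,-1,0],-0.005,-0.6]]' && python3 -c "
from h import *
goto([-40,-215,43])"
```

```text
time_s: 2.25
ee_pos: [0.4578, -0.2942, 0.0473]
eef_rot: [1.477, 1.57, -0.106]
force: [0.6, -0.3, 1.8]
grip_width: 0.0751
TCP lane [ -39.2 -226.3   47.3] tool R [[0.001, 1.0, -0.012], [-0.0, -0.012, -1.0], [-1.0, 0.001, 0.0]] F [ 0.63 -0.31  1.82] w 75.1 t 2.25
shift [  4.3  -0.8 -11.3] spin -0.0001
```

```bash
python3 -m handwheel '[[[2,0,0],0,-0.6],[[4,0,0],0,-0.6],[[4.5,0,0],0,-0.6],[[4.5,0,0],0,-0.6],[[4.5,0,0],0,-0.6]]' && python3 -c "
from h import *
goto([-40,-215,43])
p,d=camera('scene');cv2.imwrite('pics/s3.png',p[180:340,250:470].repeat(3,0).repeat(3,1))
p,d=camera('wrist');cv2.imwrite('pics/w3.png',p)"
```

```text
time_s: 2.75
ee_pos: [0.4579, -0.2942, 0.043]
eef_rot: [1.377, 1.569, -0.205]
force: [-0.5, 1.1, 1.3]
grip_width: 0.0753
TCP lane [ -39.1 -226.3   43. ] tool R [[0.001, 1.0, -0.012], [-0.0, -0.012, -1.0], [-1.0, 0.001, 0.0]] F [-0.51  1.08  1.29] w 75.3 t 2.75
shift [ -0.   -0.9 -11.3] spin -0.0001
```

View pics/s3.png

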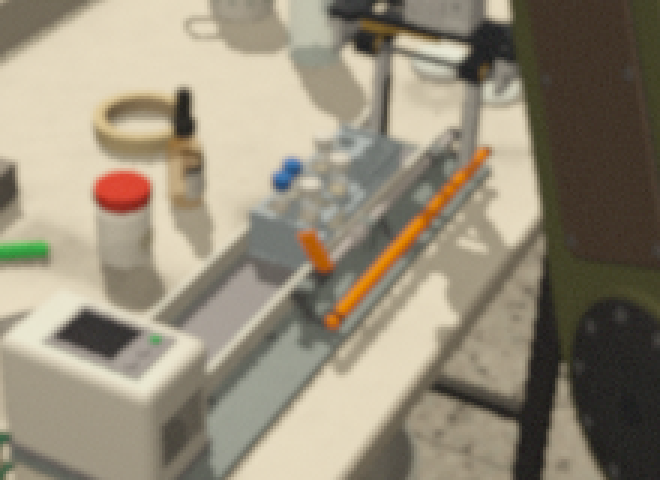

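View pics/w3.png

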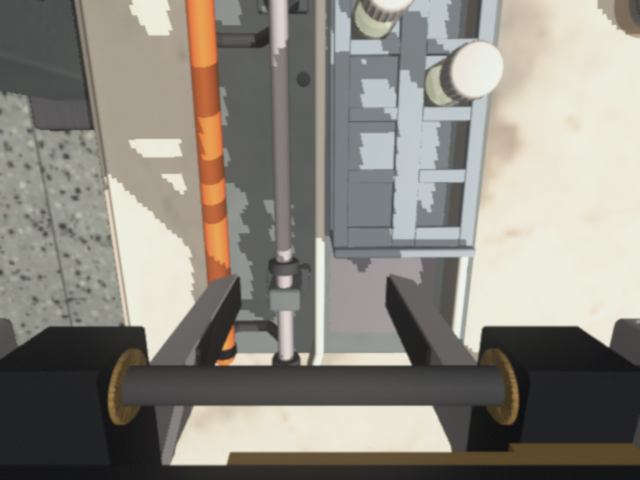

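The gate stands fully open, with the leaf upright at (315,250) in the scene crop and the bar down under the near finger. I move 4 mm outward to centre on the lowered bar, then approach the rack.

```bash
python3 -m handwheel '[[[0,-2,0],0,-0.6],[[0,-4,-4],0,-0.6],[[0,-4,-9],0,-0.6],[[0,-4,-14],0,-0.6],[[0,-4,-17],0,-0.6]]' && python3 -m handwheel '[[[0,0,-4],0,-0.6],[[0,0,-10],0,-0.6],[[0,0,-16],0,-0.6],[[0,0,-23],0,-0.6],[[0,0,-30],0,-0.6]]' && python3 -c "
from h import *
goto([-43,7,43])
i=camera_info('wrist');p,d=camera('wrist');cv2.imwrite('pics/w4.png',p);np.savez('pics/w4.npz',p=p,d=d,E=i['extrinsics'])
p,d=camera('scene');cv2.imwrite('pics/s4.png',np.vstack([p[180:340,250:470].repeat(2,0).repeat(2,1),cv2.resize(globals()['np'].load('pics/w4.npz')['p'],(440,330))]))"
```

```text
time_s: 3.35
ee_pos: [0.4548, -0.2777, 0.0437]
eef_rot: [1.026, 1.567, -0.556]
force: [3.2, -5.3, 3.8]
grip_width: 0.075
time_s: 3.85
ee_pos: [0.4554, -0.2475, 0.0439]
eef_rot: [0.982, 1.565, -0.6]
force: [2.4, -4.4, 2.6]
grip_width: 0.0753
TCP lane [ -42.2 -179.7   43.9] tool R [[0.004, 1.0, -0.011], [-0.003, -0.011, -1.0], [-1.0, 0.004, 0.003]] F [ 2.4  -4.38  2.56] w 75.3 t 3.85
shift [   0.3   -0.8 -186.7] spin 0.0002
```

View pics/s4.png

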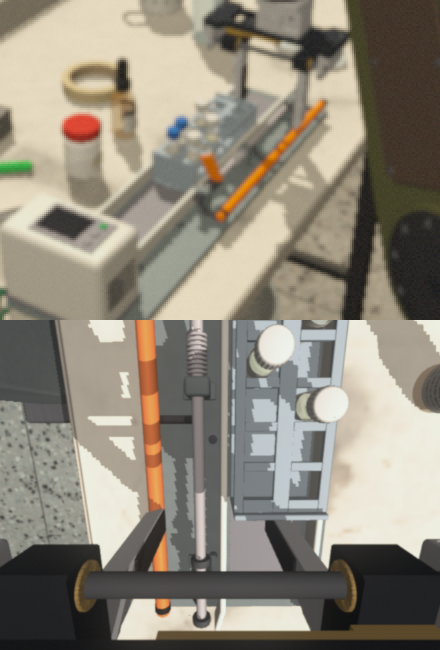

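The view shows finger B at the rack's rear and the rack front about level with the open leaf. The near finger is on the bar. I continue pushing.

```bash
python3 -m handwheel '[[[1,-1,-9],0,-0.6],[[1,-1,-18],0,-0.6],[[1,-1,-27],0,-0.6],[[1,-1,-36],0,-0.6],[[1,-1,-45],0,-0.6]]' && python3 -c "
from h import *
goto([-43,7,43])"
```

```text
time_s: 4.45
ee_pos: [0.455, -0.202, 0.043]
eef_rot: [1.048, 1.565, -0.534]
force: [1.7, -4.8, 3.9]
grip_width: 0.0751
TCP lane [ -43.1 -134.1   43. ] tool R [[0.005, 1.0, -0.011], [-0.003, -0.011, -1.0], [-1.0, 0.005, 0.003]] F [ 1.69 -4.8   3.93] w 75.1 t 4.45
shift [-4.000e-01  1.000e-01 -1.411e+02] spin 0.0005
```

```bash
python3 -m handwheel '[[[0,0,-10],0,-0.6],[[0,0,-20],0,-0.6],[[0,0,-30],0,-0.6],[[0,0,-40],0,-0.6],[[0,0,-50],0,-0.6]]' && python3 -c "
from h import *
goto([-43,7,43])
p,d=camera('wrist');cv2.imwrite('pics/w5.png',p)
p2,d=camera('scene');cv2.imwrite('pics/s5.png',np.vstack([p2[180:340,250:470].repeat(2,0).repeat(2,1),cv2.resize(p,(440,270))]))"
```

```text
time_s: 4.95
ee_pos: [0.4557, -0.1513, 0.043]
eef_rot: [1.03, 1.565, -0.552]
force: [2.1, -5.2, 4.1]
grip_width: 0.0752
TCP lane [-43.  -83.5  43. ] tool R [[0.005, 1.0, -0.011], [-0.003, -0.011, -1.0], [-1.0, 0.005, 0.003]] F [ 2.06 -5.21  4.15] w 75.2 t 4.95
shift [ -0.3   0.  -90.5] spin 0.0005
```

View pics/s5.png

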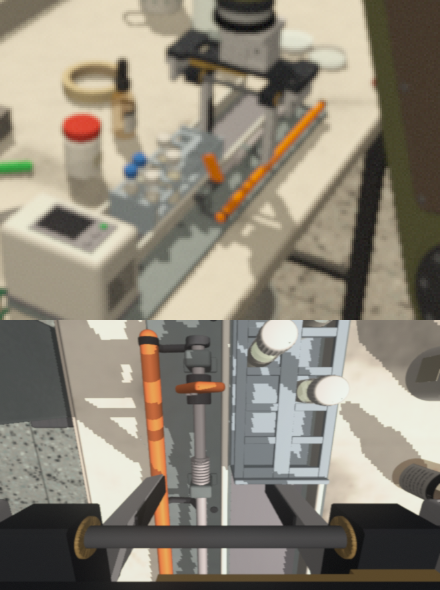

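The rack is about halfway through. The leaf is upright at (213,168) in the scene part, the finger is on the bar, and the vials are upright.

```bash
python3 -m handwheel '[[[0,0,-10],0,-0.6],[[0,0,-20],0,-0.6],[[0,0,-30],0,-0.6],[[0,0,-40],0,-0.6],[[0,0,-50],0,-0.6]]' && python3 -m handwheel '[[[0,0,-8],0,-0.6],[[0,0,-15],0,-0.6],[[0,0,-22],0,-0.6],[[0,0,-28],0,-0.6],[[0,0,-32],0,-0.6]]' && python3 -c "
from h import *
goto([-43,7,43])
i=camera_info('top');p,d=camera('top');cv2.imwrite('pics/t6.png',p[200:310,180:440].repeat(3,0).repeat(3,1))"
```

```text
time_s: 5.55
ee_pos: [0.4561, -0.1001, 0.0428]
eef_rot: [1.122, 1.566, -0.459]
force: [1.5, -4.9, 4.9]
grip_width: 0.075
time_s: 6.05
ee_pos: [0.4564, -0.0678, 0.0428]
eef_rot: [1.088, 1.566, -0.493]
force: [1.4, -5.4, 4.8]
grip_width: 0.0752
TCP lane [-43.2   0.1  42.8] tool R [[0.005, 1.0, -0.01], [-0.002, -0.01, -1.0], [-1.0, 0.005, 0.002]] F [ 1.38 -5.44  4.77] w 75.2 t 6.05
shift [-0.2  0.2 -6.9] spin 0.0013
```

```bash
python3 -m handwheel '[[[0,0,-1.5],0,-0.6],[[0,0,-3],0,-0.6],[[0,0,-4],0,-0.6],[[0,0,-5],0,-0.6],[[0,0,-5.5],0,-0.6]]' && python3 -m handwheel '[[[0,0,-0.4],0,-0.6],[[0,0,-0.8],0,-0.6],[[0,0,-1.2],0,-0.6],[[0,0,-1.6],0,-0.6],[[0,0,-2],0,-0.6]]' && python3 -c "
from h import *
goto([-43,7,43])"
```

```text
time_s: 6.6
ee_pos: [0.4564, -0.0631, 0.0428]
eef_rot: [0.838, 1.565, -0.743]
force: [-0.5, -20.4, 3.5]
grip_width: 0.0754
time_s: 7.1
ee_pos: [0.4564, -0.063, 0.0429]
eef_rot: [0.6, 1.563, -0.984]
force: [-1.8, -25.9, 3.6]
grip_width: 0.0752
TCP lane [-43.3   4.9  42.9] tool R [[0.005, 1.0, -0.012], [-0.007, -0.012, -1.0], [-1.0, 0.005, 0.007]] F [ -1.77 -25.93   3.61] w 75.2 t 7.1
shift [-0.2  0.3 -2.1] spin -0.0008
```

The force rose to 26 N with the TCP at lane y = 4.9 (about 7 expected), which suggests it is home. I back off slightly, still holding the bar, and check by camera before letting the gate close.

```bash
python3 -m handwheel '[[[0,0,1],0,-0.6],[[0,0,3],0,-0.6],[[0,0,5],0,-0.6],[[0,0,6],0,-0.6],[[0,0,6],0,-0.6]]' && python3 -c "
from h import *
goto([-43,7,43])
i=camera_info('wrist');w,d=camera('wrist');np.savez('pics/w6.npz',p=w,E=i['extrinsics'])
p,d=camera('top');np.savez('pics/t6.npz',p=p,d=d)
a1=cv2.resize(p[215:300,195:425],None,fx=3.4,fy=3.4,interpolation=cv2.INTER_CUBIC)[:,:780]
w1=cv2.resize(w,(390,292)); s,d=camera('scene'); s1=cv2.resize(s[180:345,250:470],(390,292))
cv2.imwrite('pics/c6.png',np.vstack([a1,np.hstack([w1,s1])]))"
```

```text
time_s: 7.6
ee_pos: [0.456, -0.0689, 0.0427]
eef_rot: [0.543, 1.563, -1.04]
force: [0.4, 0.5, 2.4]
grip_width: 0.0752
TCP lane [-43.6  -1.   42.7] tool R [[0.004, 1.0, -0.012], [-0.007, -0.012, -1.0], [-1.0, 0.004, 0.007]] F [0.39 0.47 2.42] w 75.2 t 7.6
shift [-0.3  0.6 -8. ] spin -0.0007
```

View pics/c6.png

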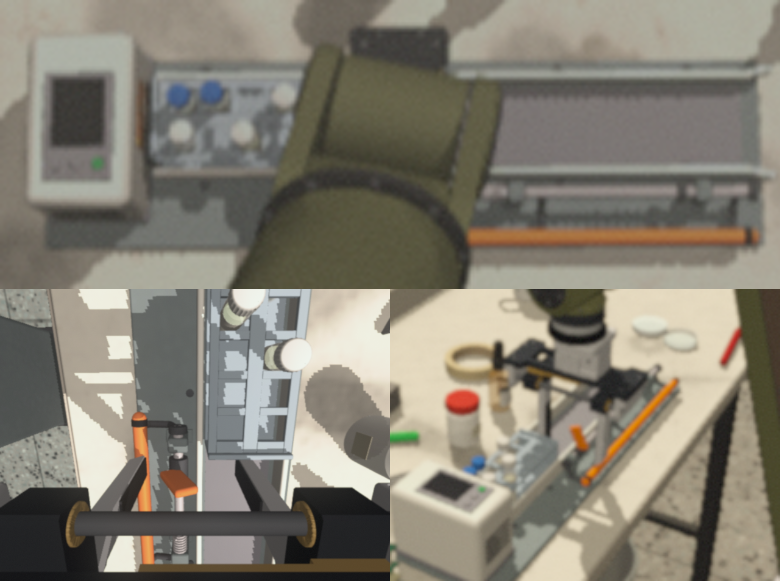

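The top part shows the rack front against the pad (front edge u≈150). The wrist part shows the rack's rear well past the leaf, with a gap to the finger, and the bar still held. Vials are upright. I lift now and let the gate close.

```bash
python3 -m handwheel '[[[0,0,6],0,-0.6],[[-4,0,10],0,-0.6],[[-10,0,10],0,-0.6],[[-18,0,10],0,-0.6],[[-26,0,10],0,-0.6]]' && python3 -m handwheel '[[[-10,0,0],0,-0.6],[[-25,0,0],0,-0.6],[[-50,0,0],0,-0.6],[[-85,0,0],0,-0.6],[[-120,0,0],0,-0.6]]' &&  python3 -m handwheel '[[[0,0,45],0,-0.6],[[0,0,90],0,-0.6],[[0,0,135],0,-0.6],[[0,0,180],0,-0.6],[[0,0,200],0,-0.6]]' && python3 -c "
from h import *
goto([-43,7,43])
p,d=camera('top');np.savez('pics/t7.npz',p=p,d=d)
a1=cv2.resize(p[215:300,195:425],None,fx=3.4,fy=3.4,interpolation=cv2.INTER_CUBIC)[:,:780]
w,d=camera('wrist'); w1=cv2.resize(w,(390,292)); s,d=camera('scene'); s1=cv2.resize(s[180:345,250:470],(390,292))
cv2.imwrite('pics/c7.png',np.vstack([a1,np.hstack([w1,s1])]))"
```

```text
time_s: 8.25
ee_pos: [0.456, -0.0788, 0.0697]
eef_rot: [0.577, 1.563, -1.006]
force: [0.5, 0.8, 0.7]
grip_width: 0.0755
time_s: 8.75
ee_pos: [0.4549, -0.0777, 0.1915]
eef_rot: [0.5, 1.563, -1.083]
force: [0.9, -0.9, 1.4]
grip_width: 0.0751
time_s: 9.25
ee_pos: [0.4516, -0.2805, 0.1933]
eef_rot: [0.448, 1.563, -1.137]
force: [0.5, 0.2, 0.1]
grip_width: 0.0753
TCP lane [ -45.6 -212.7  193.3] tool R [[0.003, 1.0, -0.014], [-0.007, -0.014, -1.0], [-1.0, 0.003, 0.007]] F [0.52 0.16 0.06] w 75.3 t 9.25
shift [ 148.8    1.5 -220.8] spin -0.0026
```

View pics/c7.png

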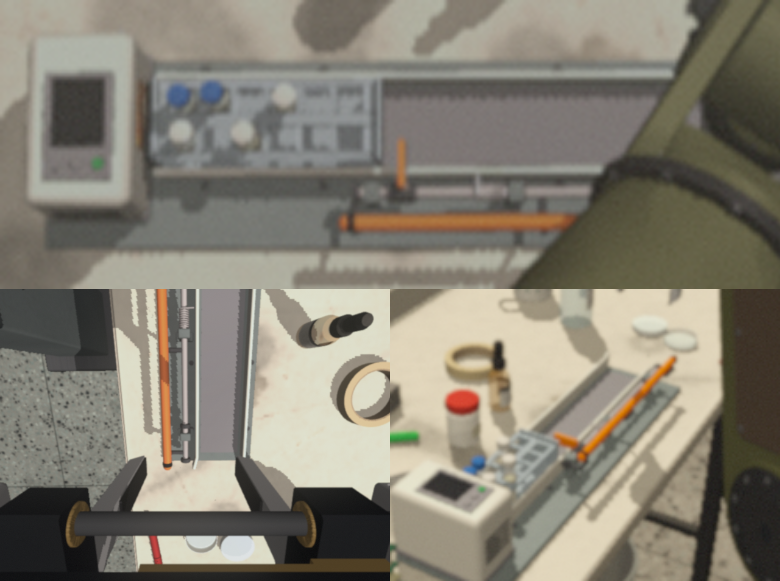

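```bash
python3 - <<'E'
from h import *
cr=lambda x,y:(x/3.4+195,y/3.4+215)
P=lane(ray("top",[cr(402,150),cr(381,85),cr(379,160),cr(151,85),cr(153,160)],.054)); print(P.round(1).tolist())
print("rear - leaf y",(P[1:3,1].mean()-P[0,1]).round(1),"(home: 15)  length",(P[3:,1].mean()-P[1:3,1].mean()).round(1))
g=cv2.cvtColor(np.load("pics/t7.npz")["p"],cv2.COLOR_BGR2GRAY)
for v in (241,246,252,258,262): print(v,g[v,300:318].tolist(),g[v,234:246].tolist())
o=get_obs();print(np.round(o["joint_vel"],3))
E
```

```text
[[-26.1, -2.4, 54.0], [22.7, 13.0, 54.0], [-33.4, 14.5, 54.0], [23.2, 183.3, 54.0], [-32.8, 180.6, 54.0]]
rear - leaf y 16.2 (home: 15)  length 168.2
241 [109, 118, 147, 143, 113, 109, 133, 100, 86, 87, 89, 88, 86, 86, 86, 90, 86, 87] [126, 101, 85, 76, 65, 93, 133, 127, 144, 146, 125, 103]
246 [114, 120, 146, 142, 111, 108, 134, 111, 114, 120, 121, 121, 122, 120, 121, 119, 121, 120] [121, 99, 82, 86, 71, 93, 135, 130, 125, 114, 104, 108]
252 [106, 114, 134, 134, 107, 107, 131, 108, 114, 121, 122, 120, 122, 121, 121, 121, 121, 121] [115, 101, 79, 70, 63, 84, 105, 99, 102, 105, 118, 157]
258 [104, 118, 144, 142, 113, 107, 133, 112, 114, 123, 120, 123, 130, 126, 113, 115, 120, 121] [114, 100, 80, 67, 74, 115, 138, 128, 112, 103, 99, 101]
262 [109, 111, 109, 109, 96, 86, 87, 100, 117, 118, 121, 123, 129, 128, 116, 118, 120, 122] [114, 111, 101, 79, 61, 68, 79, 98, 102, 110, 113, 114]
[ 0.04  -0.02   0.025  0.004 -0.003  0.012]
```

The rear edge sits at the same column in every row, so the rack is straight. It lies 16 mm past the leaf (15 nominal), the gate is shut and nothing is in contact.

```bash
python3 -c "
from station import *
print(hand_in())"
```

```text
the job is handed in; nothing more can be done
None
```

The rack is loaded and the job is handed in at about 9.4 s of the 43 s allowed. `hand_in()` gave no verdict, so the points below are my own measurements.

**What I did:** I held the bar down with the near finger. The fingertip was at z ≈ 29 mm, which puts the gate at about 1.1–1.15 rad. The other finger pushed the rack by its rear end, about 205 mm along the lane. When the push force rose from 5 to 26 N against the pad, I backed off a few millimetres with the bar still held. I checked by camera that the rear was past the gate, then lifted and withdrew the hand.

**Last checks:**
- **Rack position:** its rear is 16 mm past the gate leaf in the top view, against 15 mm nominal. That puts the front at the pad within about 1–2 mm.
- **Straightness and vials:** the rear edge is straight across the lane, and all five vials look upright.
- **Gate:** the leaf and bar are back in their starting pixel positions, so it is shut.
- **Contact:** the tool force is about 0, and the gripper is clear of everything.
- **Bystanders:** the ones in view look unmoved; I did not measure them.

**Disagreements:**
- **Wrist camera:** it read about 2.3 mm high in x compared with the arm, so I corrected for that.
- **Lane centre:** the top view put the guides' centre about 3 mm away from the position implied by the bar.
- **Rack front:** measured directly in the top view it came out at 181–183 mm. That view also put the leaf at −2.4 mm instead of 0, so I relied on the distance to the leaf and the force stop.

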